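# Thread a hanger onto the curved rail of the packing bench

### The job

Take the red sliding hanger, thread its bore over the free end of the curved steel rail and slide it round the bend, turning it with the rail, until it meets the yellow stop; press it against the stop with about 8 N for half a second, then let go so that it hangs there upright. Go by feel: never load the rail with more than 15 N, and leave the tape roll, the carton and the glue bottle where they are.

Things in the scene. Friction and masses are not known exactly. Their poses are not given: they have to be found in the camera images.
- hanger: Loose red slide hanger, about 140 g, same both ways round. Origin: centre of underside; x along the bore, z up. Bush of 28 mm outside diameter, top at 46 mm height. Above it the grip tab, 24 mm (x) by 10 mm (y), 46 to 90 mm high: pinch it across y, about 70 mm up. Below, a heavy steel foot 40 x 30 x 12 mm (keeps it upright on the rail); thin hooks reach 43 mm out to each side (y), 23 mm high.
- rail: Fixed rigid round steel rail, 14 mm thick. Origin: on the bench under its post (26 mm thick, 106 mm high, 110 mm foot plate). In its axes (x, y in mm) its centre line, all 100 mm high, runs from the free tip (-165, -190) straight along +y to (-165, -120), then a quarter circle of radius 120 about (-45, -120) to (-45, 0), then along +x into the post (0, 0). The first 19 mm at the tip are 9 mm thick, round-ended.
- stop: Fixed yellow disc, 32 mm across, 7 mm thick, round the rail close to the post. Origin: centre of the face that the hanger meets, 21 mm before the post's axis, at rail height; x points from the face towards the post. Rigid.
- hanger_bore (a point): Middle of the hanger's round bore: 16.5 mm wide, 40 mm long (x from -20 to 20 mm), its axis level, 32 mm above the underside; axes as the hanger's. On the rail a hand 1 to 2 mm off line makes it bind.
- tape: Bystander: loose roll of brown tape lying flat, 100 mm across, 48 mm high; origin at the underside.
- carton: Bystander: loose cardboard carton 90 x 120 x 70 mm; origin at the underside.
- glue: Bystander: loose white glue bottle, 54 mm across, 130 mm high; origin at the underside.
There are look-alikes about, which are no part of the job. There is more than one size of the hanger; the job needs the middle-sized.

How it is judged:
By the outcome, as a careful person would: the job done as asked, in the order asked, and still so for the second after the job is handed in, with the robot touching nothing.
It also fails if it takes over 72 s, if anything falls off the work surface, if the arm or the gripper's body presses on something with over 40 N, if the wrist force passes 120 N, or if a joint passes its speed limit or range.

### The arm

A 6-joint arm with a two-finger parallel gripper is mounted at the origin on the work surface. World frame = base frame: x ahead of the robot, y to its left, z up, the work surface at z = 0. Lengths are in m, angles in rad, forces in N, time in s.
With the tool pointing down it reaches from about 0.35 to 0.8 m from the base axis. Payload 7.3 kg.
Tool frame: the origin (TCP) lies at the very end of the fingers, on their centre line; the grasp point (between the pads) lies 19 mm behind it; x points along the fingers, y is the direction in which the jaws open and shut, and the axes are right-handed (so a half turn about x gives the same grasp; the last joint's range is limited). The gripper opens to 85 mm and grips with 20 to 120 N. Pads are 22 mm wide; open, the fingers measure 114 mm over their backs; the gripper's body (76 mm by 85 mm) begins 54 mm behind the grasp point. The pads swing forward as they close: fully open they stand 13 mm farther back than shut.
Start: joints at [1.171, 0.342, 1.524, -0, 1.275, -0.146], TCP at [0.132, 0.508, 0.209] pointing down, gripper open.
Joint ranges: [-2.53, 2.53], [-0.77, 2.02], [0.04, 2.7], [-1, 4.14], [0.28, 2.66], [-3.11, 3.11]. Speed limits (rad/s): [2.57, 2.57, 3.14, 3.14, 3.14, 3.14].

### API

Orientations are given as a unit quaternion [w, x, y, z].
In Python, from station import telemetry, optics, ctrl gives the robot as it stands. The module is installed in compiled form; this text tells all that it offers.
- The arm moves only by the tool servo_tool, never from a script. Its argument "moves" is a list of rows, each a list of 2 entries, a list of its own where there are three numbers: the shift along the world's x, y, z in mm, then the turn about the world's z in rad. In form: [[[x, y, z], roll], ...]. A call has 1 to 5 rows; each row is the pose to reach, as a shift and turn from the pose commanded when the call began; what a row does not reach only later rows make up. A row lasts 1/8 s, in which the tool goes at most 62.5 mm and 10.7 degrees, less where a joint would pass 70% of its speed; a pose out of reach is approached as far as the arm can. A call with a gripper value outside its range is refused whole. "grip" is the finger opening in mm, from 0 to 85.4, set as the call begins (left out, the last holds). The fingers move at their own pace and stop on an object; "grip_force" is the grip in N (left out, the last holds). Time passes only in rows, so rows that repeat a pose let the fingers close. It gives the time, the measured TCP pose, the force and the opening at its end, in the units of the state.
- telemetry.get_state(): the state, without advancing time (a new reading comes with each control period).
- optics.camera(name): name is "scene" or "top" or "wrist"; returns a dict with "pixels" (400x640x3 uint8, blue, green, red), "camera_matrix" (3x3 intrinsics, pixels), "R" (3x3) and "t" (3): a world point X has camera coordinates R X + t; the wrist camera has in their place "hand_eye" (4x4, takes a point from camera to tool coordinates, whose origin is the TCP and whose axes are the tool frame's). Camera axes: x right, y down, z forward; pixel columns grow to the right and rows downward; lengths in m; the calibration is good to about 2 mm. A picture is of the moment at which its call begins: read the wrist's pose just before it. There is no depth.
- ctrl.hand_in(): hands the job in, once; it reports no verdict.
The state is a dict: "t": time; "joints": joint angles; "joint_vel": joint speeds; "joint_efforts": joint torques, N m; "tcp_pos": TCP position; "eef_rot": TCP orientation; "ft_force": force on the tool from outside, world axes, zero at the start; "moment": the same for the moment, N m; "opening": opening from 0.0 (shut) to 1.0 (fully open).
Only numpy, scipy, OpenCV 4.12 (cv2) and the standard library are available. Lean on these libraries where they do the work, as an engineer would, in place of code of your own. Each camera call takes 0.05 s, during which the arm holds its last target. There are 200 camera calls.

## Working session

There is one attempt and no reset: what is moved stays moved. The work goes in short steps, Python scripts to look and compute and a tool call to move; the robot and the scene stay as the last step left them, time stands still between calls to the robot, and variables do not carry over. Pictures are saved under pics/ and viewed, about 8 in all and at most 12, crops included, and the job is handed in when it is done.

Besides the shell and the picture viewer there is one more tool, called after "Request:" in YAML: its name, and indented under it one key for each argument. servo_tool: Moves the arm, as the interface text tells. Its arguments: {"type":"object","properties":{"moves":{"type":"array","items":{"type":"array"}},"grip":{"type":"number"},"grip_force":{"type":"number"}},"required":["moves"]}

```bash
mkdir -p pics
cat > h.py <<'E'
import numpy as np,cv2,json
from station import telemetry, optics, ctrl
def snap(n,f):
    c=optics.camera(n); cv2.imwrite('pics/'+f+'.png',c['pixels']); np.savez('pics/'+f+'.npz',**c); return c
def ray(c,uv):
    K=np.array(c['camera_matrix']);R=np.array(c['R']);t=np.array(c['t'])
    d=R.T@np.linalg.solve(K,[uv[0],uv[1],1.]); return -R.T@t,d
def onz(c,uv,z):
    o,d=ray(c,uv); return o+d*(z-o[2])/d[2]
def proj(c,X):
    p=np.array(c['camera_matrix'])@(np.array(c['R'])@np.array(X)+np.array(c['t'])); return p[:2]/p[2]
E
python3 - <<'E'
from h import *
for n in('scene','top'):
    c=snap(n,n+'0'); print(n,np.round(-np.array(c['R']).T@c['t'],3))
s=telemetry.get_state();print(s)
E
```

```text
scene [1.299 0.084 0.625]
top [0.448 0.002 1.158]
{'t': 0.1, 'joints': array([ 1.17101781e+00,  3.42634787e-01,  1.52493192e+00,  8.09738366e-07,
        1.27539569e+00, -1.45996118e-01]), 'joint_vel': array([-0.00126922, -0.0015487 , -0.00221145, -0.00124752,  0.0012625 ,
       -0.00032146]), 'joint_efforts': array([ 3.03601155e-03, -4.34439218e+01, -2.46489358e+01, -1.23864106e-05,
        4.66374287e-03, -2.52420642e-05]), 'tcp_pos': array([0.13163252, 0.50782608, 0.20830131]), 'eef_rot': array([ 0.70129076,  0.08901882,  0.70155233, -0.08995138]), 'ft_force': array([-0.04239832,  0.21582151,  0.24659151]), 'moment': array([0.02780092, 0.01218462, 0.01908667]), 'opening': 1.0042740604641536}
```

View pics/top0.png

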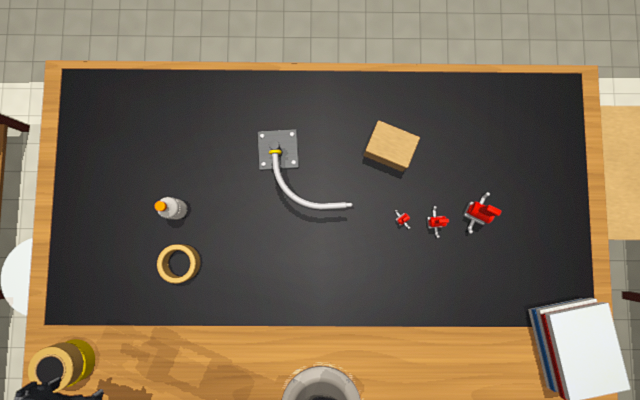

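View pics/scene0.png

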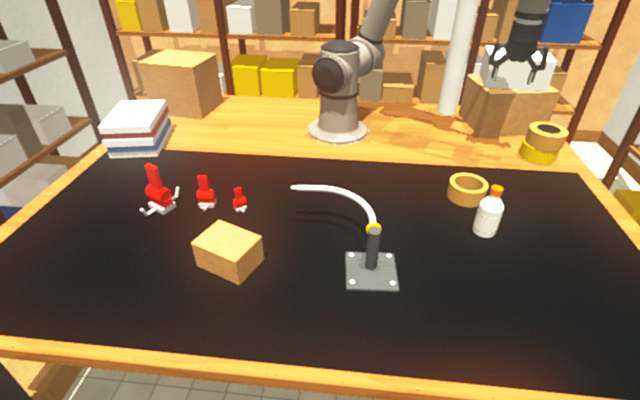

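The top view shows the middle-sized hanger at about (437,221), with the small one at (402,218) and the large one at (483,211). The rail post is at (278,150), the stop at (275,152) and the free tip at (351,205). The glue and tape are on the left, and the carton is at (392,146). The scene view agrees with this.

Run:
```python
from h import *
c=dict(np.load('pics/top0.npz')); im=c['pixels']
a=cv2.resize(im[120:240,250:370],(480,480),interpolation=cv2.INTER_CUBIC)
b=cv2.resize(im[190:250,385:465],(320,240),interpolation=cv2.INTER_CUBIC)
s=dict(np.load('pics/scene0.npz'));b2=cv2.resize(s['pixels'][160:220,180:260],(320,240),interpolation=cv2.INTER_CUBIC)
cv2.imwrite('pics/crop.png',np.hstack([a,np.vstack([b,b2])]))
hsv=cv2.cvtColor(im,cv2.COLOR_BGR2HSV)
print(c['camera_matrix'])
red=cv2.inRange(hsv,(0,150,80),(6,255,255))|cv2.inRange(hsv,(172,150,80),(180,255,255))
n,l,st,ce=cv2.connectedComponentsWithStats(red)
for i in range(1,n):
    if st[i,4]>30: print('red',st[i],ce[i],onz(c,ce[i],.08))
    
hs=cv2.cvtColor(s['pixels'],cv2.COLOR_BGR2HSV)
red=cv2.inRange(hs,(0,150,80),(6,255,255))|cv2.inRange(hs,(172,150,80),(180,255,255))
n,l,st,ce=cv2.connectedComponentsWithStats(red)
for i in range(1,n):
    if st[i,4]>30: print('red',st[i],ce[i],onz(s,ce[i],.05))
for p in [(351,205),(275,152)]: print(onz(c,p,.1))
# hook span
for p in [(434,206),(438,236)]: print(onz(c,p,.023))
```

```text
[[415.87981743   0.         324.83454201]
 [  0.         415.87981743 197.74376766]
 [  0.           0.           1.        ]]
red [467 201  35  22 441] [483.57596372 211.58730159] [ 0.51957879 -0.42034603  0.08      ]
red [398 213  12  12  80] [403.375  218.6375] [ 0.50006671 -0.21090599  0.08      ]
red [429 216  20  11 175] [438.24       221.25142857] [ 0.49378247 -0.30146368  0.08      ]
red [541 314  25  86 167] [552.52095808 352.07784431] [ 0.16533149 -0.58352811  0.08      ]
red [144 163  29  45 736] [156.38994565 186.71875   ] [ 0.49943244 -0.44453665  0.05      ]
red [196 174  20  28 425] [204.26117647 189.2       ] [ 0.49658456 -0.31459274  0.05      ]
red [232 186  15  22 231] [238.27272727 197.1038961 ] [ 0.52145479 -0.21586564  0.05      ]
[ 0.53316518 -0.07350607  0.1       ]
[0.66921226 0.12257979 0.1       ]
[ 0.53795175 -0.30676562  0.023     ]
[ 0.45606894 -0.3160027   0.023     ]
```

View pics/crop.png

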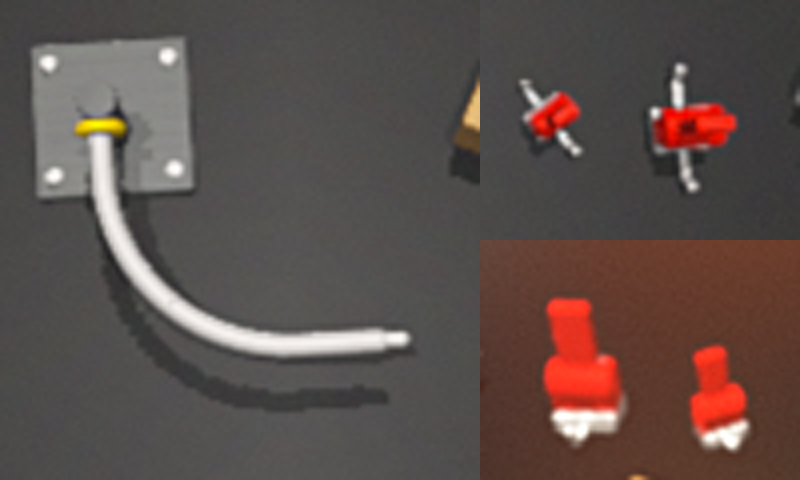

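The crop shows a clean rail curve, with the tip at about (351,205) in full-image pixels. The middle hanger's hooks run nearly along world x and span about 82 mm, so the size is right.

I'll move above it for a wrist view.

Request:
servo_tool:
  moves:
    - [[60,-80,20],-0.15]
    - [[100,-140,40],-0.3]
    - [[140,-190,40],-0.45]
    - [[180,-240,40],-0.6]
    - [[215,-290,40],-0.7]
  grip: 85
  grip_force: 30

```text
t: 0.72
tcp_pos: [0.3168, 0.2585, 0.2479]
eef_rot: [0.628, 0.326, 0.628, -0.325]
ft_force: [0.2, 1.0, -0.4]
opening: 0.995
```

Request:
servo_tool:
  moves:
    - [[40,-60,0],-0.1]
    - [[60,-120,0],-0.25]
    - [[75,-180,0],-0.35]
    - [[90,-240,0],-0.45]
    - [[100,-300,0],-0.51]

```text
t: 1.35
tcp_pos: [0.4148, -0.035, 0.2476]
eef_rot: [0.525, 0.473, 0.525, -0.473]
ft_force: [0.9, -0.3, -0.7]
opening: 0.999
```

Request:
servo_tool:
  moves:
    - [[15,-60,0],0]
    - [[30,-115,0],0]
    - [[45,-170,0],0]
    - [[52,-225,0],0]
    - [[52,-225,0],0]

```text
t: 1.98
tcp_pos: [0.4663, -0.2611, 0.2464]
eef_rot: [0.525, 0.473, 0.525, -0.474]
ft_force: [0.6, 1.5, -0.4]
opening: 0.996
```

```bash
cat >> h.py <<'E'
from scipy.spatial.transform import Rotation as Ro
def wsnap(f):
    s=telemetry.get_state(); c=optics.camera('wrist'); q=s['eef_rot']
    T=np.eye(4);T[:3,:3]=Ro.from_quat([q[1],q[2],q[3],q[0]]).as_matrix();T[:3,3]=s['tcp_pos']
    M=np.linalg.inv(T@np.array(c['hand_eye'])); c['R']=M[:3,:3];c['t']=M[:3,3]
    cv2.imwrite('pics/'+f+'.png',c['pixels']); np.savez('pics/'+f+'.npz',**c); return c
E
python3 - <<'E'
from h import *
c=wsnap('w1'); print(-c['R'].T@c['t'], c['R'], c['camera_matrix'])
print(proj(c,[.495,-.311,.03]))
E
```

```text
[ 0.45866209 -0.18798817  0.41104967] [[ 0.99473587  0.10246251 -0.00140709]
 [ 0.09851295 -0.95243199  0.28838951]
 [ 0.02820895 -0.28701    -0.95751215]] [[345.77728622   0.         314.89595598]
 [  0.         345.77728622 202.65390991]
 [  0.           0.           1.        ]]
[335.64886477 212.00480102]
```

View pics/w1.png

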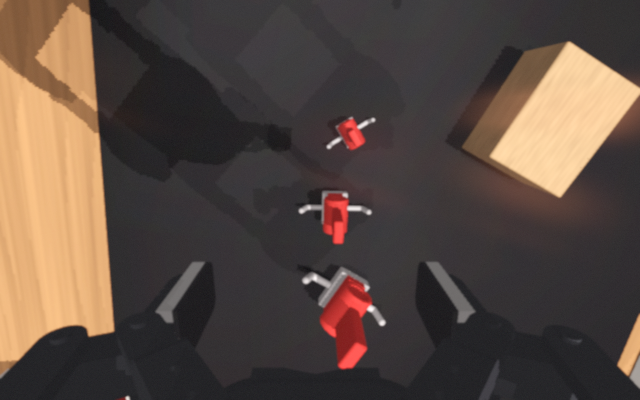

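The wrist view shows the middle hanger upright at about (336,212). Its hook ends are at (301,210) and (369,211), and the tab top is at about (338,240).

Run:
```python
from h import *
c=dict(np.load('pics/w1.npz')); im=c['pixels']; hsv=cv2.cvtColor(im,cv2.COLOR_BGR2HSV)
roi=np.zeros(im.shape[:2],np.uint8); roi[180:252,290:380]=255
red=(cv2.inRange(hsv,(0,150,60),(8,255,255))|cv2.inRange(hsv,(172,150,60),(180,255,255)))&roi
white=cv2.inRange(hsv,(0,0,110),(180,70,255))&roi
ys,xs=np.where(red)
for y in range(ys.min(),ys.max()+1,3): print(y,xs[ys==y].min(),xs[ys==y].max(),end='; ')
print()
yw,xw=np.where(white); 
for x in list(range(xw.min(),xw.min()+9,2))+list(range(xw.max()-8,xw.max()+1,2)): print(x,yw[xw==x].min(),yw[xw==x].max(),end='; ')
L=onz(c,(301,210),.02);R=onz(c,(369,210.5),.02);print(L,R,(L+R)/2,np.degrees(np.arctan2(*(R-L)[1::-1])))
print('tab',onz(c,(337.5,242),.09),onz(c,(337,205),.046))
img=cv2.resize(im[175:255,285:385],(800,640)[:2] and (750,600),interpolation=cv2.INTER_CUBIC); cv2.imwrite('pics/w1c.png',img)
```

```text
194 329 340; 197 326 342; 200 325 348; 203 325 348; 206 325 346; 209 325 345; 212 325 347; 215 325 347; 218 325 347; 221 324 347; 224 324 346; 227 323 346; 230 323 346; 233 326 344; 236 332 343; 239 333 343; 242 333 342; 
298 210 211; 300 208 213; 302 207 213; 304 206 212; 306 205 210; 363 207 211; 365 208 212; 367 209 214; 369 209 214; 371 211 213; [ 0.45468546 -0.3159756   0.02      ] [ 0.53516742 -0.30827663  0.02      ] [ 0.49492644 -0.31212611  0.02      ] 5.464333111646732
tab [ 0.49492169 -0.32292564  0.09      ] [ 0.49398363 -0.2975904   0.046     ]
```

View pics/w1c.png

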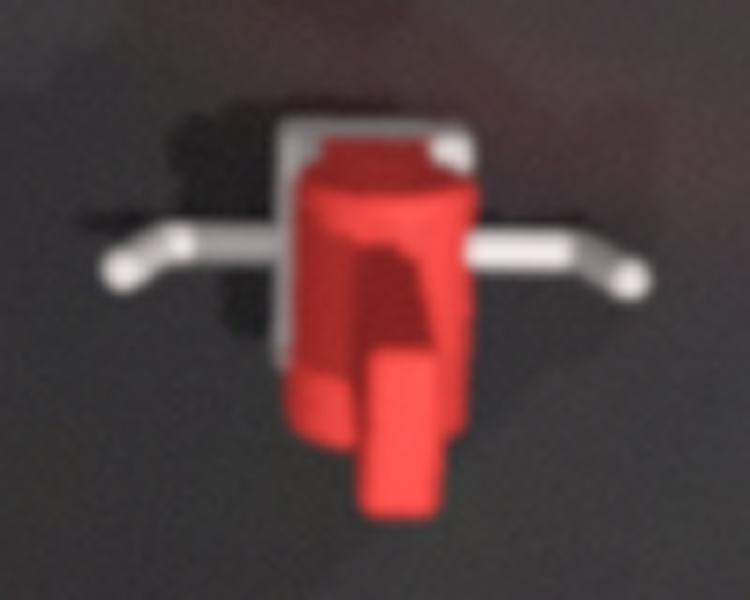

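The crop shows the tab's top face with corners at (334.1,221.3), (343,221.3), (333,243.7) and (343.7,244). The hook tips are at (301.3,211) and (369,212.3).

Run:
```python
from h import *
c=dict(np.load('pics/w1.npz'))
P=[onz(c,p,.09) for p in [(334.1,221.3),(343,221.3),(333,243.7),(343.7,244)]]
print(np.round(P,4),np.mean(P,0)); d=(P[0]+P[1]-P[2]-P[3]);print(np.degrees(np.arctan2(d[1],d[0])), np.linalg.norm(d)/2)
L,R=onz(c,(301.3,211),.021),onz(c,(369,212.3),.021);print((L+R)/2,np.linalg.norm(R-L),np.degrees(np.arctan2(*(R-L)[1::-1])))
# rail from top
t=dict(np.load('pics/top0.npz')); hs=cv2.cvtColor(t['pixels'],cv2.COLOR_BGR2HSV)
m=cv2.inRange(hs,(0,0,140),(180,60,255)); m[:156]=0; m[215:]=0; m[:,:265]=0; m[:,356:]=0
n,l,st,ce=cv2.connectedComponentsWithStats(m); i=1+np.argmax(st[1:,4]); print(st[i])
m=(l==i)
for x in range(318,354,3): print(x,np.where(m[:,x])[0][[0,-1]],end=' ')
for y in range(156,172,3): print('y',y,np.where(m[y])[0][[0,-1]],end=' ')
v=t['pixels'].max(2); print(v[196:214,[330,336,342,347]].T); print(v[204:206,340:358])
ye=cv2.inRange(hs,(20,150,120),(35,255,255)); ye[:140]=0;ye[160:]=0;ye[:,:265]=0;ye[:,285:]=0
y,x=np.where(ye);print('stop',x.min(),x.max(),y.min(),y.max(),x.mean(),y.mean())
# plate bolts
for p in [(49,63),(168,56),(55,175),(175,168)]: print(onz(t,(250+p[0]/4,120+p[1]/4),.01))
```

```text
[[ 0.4889 -0.3014  0.09  ]
 [ 0.4976 -0.3005  0.09  ]
 [ 0.4906 -0.3252  0.09  ]
 [ 0.5014 -0.3244  0.09  ]] [ 0.49464644 -0.31287488  0.09      ]
96.53421253561132 0.02407667045838208
[ 0.49523313 -0.31352452  0.021     ] 0.08041598724116544 4.7499187723841665
[272 156  80  53 578]
318 [203 208] 321 [204 208] 324 [204 208] 327 [203 208] 330 [203 207] 333 [203 207] 336 [203 207] 339 [203 207] 342 [202 207] 345 [202 206] 348 [203 206] 351 [203 205] y 156 [272 277] y 159 [272 277] y 162 [273 277] y 165 [273 278] y 168 [273 278] y 171 [274 279] [[ 87  87  88  87  85  79  99 200 229 246 231 204 134  71  63  84  87  88]
 [ 86  85  87  86  85  79 115 211 238 243 224 186 111  60  65  83  87  84]
 [ 87  85  85  86  79  87 162 221 245 236 213 154  83  63  66  82  85  85]
 [ 82  83  80  84  84  76 102 214 246 221 147  74  63  65  81  86  83  84]]
[[243 244 245 246 246 234 233 246 251 252 249 211 134  82  81  83  81  81]
 [238 238 236 236 235 224 213 221 226 227 223 181 109  80  81  83  81  81]]
stop 269 280 149 153 274.45 151.075
[0.73418271 0.16939788 0.01      ]
[0.73981206 0.08591881 0.01      ]
[0.65452239 0.16364264 0.01      ]
[0.66003549 0.08001113 0.01      ]
```

Request:
servo_tool:
  moves:
    - [[25,60,0],0]
    - [[45,120,0],0]
    - [[65,180,0],0]
    - [[85,240,0],0]
    - [[85,260,0],0]

```text
t: 2.65
tcp_pos: [0.5513, 0.0069, 0.2477]
eef_rot: [0.527, 0.471, 0.528, -0.471]
ft_force: [-0.7, -0.7, -0.0]
opening: 0.996
```

Request:
servo_tool:
  moves:
    - [[0,0,0],0]
    - [[0,0,0],0]

```text
t: 2.9
tcp_pos: [0.5511, 0.0021, 0.2478]
eef_rot: [0.526, 0.472, 0.526, -0.473]
ft_force: [-0.1, -0.1, -0.1]
opening: 0.997
```

Run:
```python
from h import *
c=wsnap('w2'); print(-c['R'].T@c['t'])
```

```text
[0.54291472 0.07533058 0.41239605]
```

View pics/w2.png

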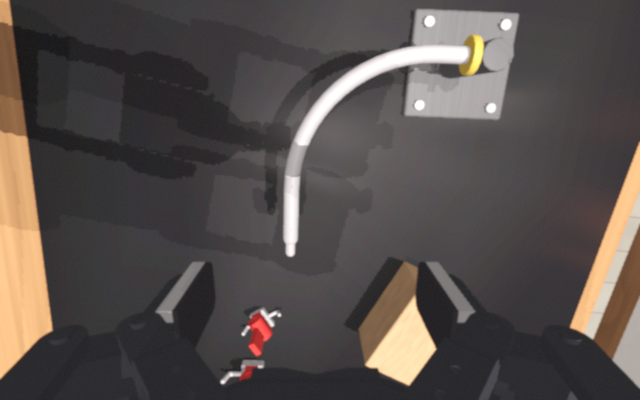

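Request:
servo_tool:
  moves:
    - [[0,-40,0],0]
    - [[0,-80,0],0]
    - [[0,-80,0],0]
    - [[0,-80,0],0]

```text
t: 3.45
tcp_pos: [0.5514, -0.0785, 0.2477]
eef_rot: [0.525, 0.473, 0.526, -0.473]
ft_force: [-1.0, -0.3, 0.1]
opening: 0.992
```

Run:
```python
from h import *
c=wsnap('w3'); print(-c['R'].T@c['t'])
```

```text
[ 0.54332817 -0.00536832  0.41235843]
```

View pics/w3.png

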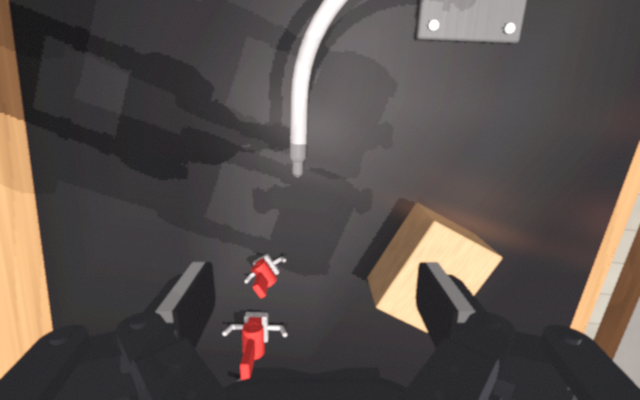

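In w2 the tip end is at (291,256), the straight part runs up to about (294,170), the stop is at (472,55) and the bolts are at (430,21), (506,24), (419,105) and (491,108). In w3 the tip is at (297,177).

Run:
```python
from h import *
def mids(c,rows,x0,x1):
    g=c['pixels'].max(2).astype(float); out=[]
    for r in rows:
        l=g[int(r),x0:x1]; d=np.diff(cv2.GaussianBlur(l[None],(5,1),0)[0]); a=np.argmax(d);b=np.argmin(d); out.append(((a+b+1)/2+x0, r,b-a))
    return out
for f,rows,x0,x1 in(('w2',range(180,256,6),270,312),('w3',range(86,176,6),275,320)):
    c=dict(np.load(f'pics/{f}.npz')); M=mids(c,rows,x0,x1); print(f,[m for m in M])
    P=np.array([onz(c,m[:2],.1) for m in M if 10<m[2]<20]); 
    vx,vy,x,y=cv2.fitLine(P[:,:2].astype(np.float32),cv2.DIST_HUBER,0,.01,.01).ravel(); print('line dir deg',np.degrees(np.arctan2(vy,vx)),'x at y=-.05',x+vx*(-.05-y)/vy, np.round(P[[0,-1]],4))
A=dict(np.load('pics/w2.npz'));B=dict(np.load('pics/w3.npz'));T=dict(np.load('pics/top0.npz'));S=dict(np.load('pics/scene0.npz'))
def tri(l):
    N=np.zeros((3,3));b=np.zeros(3)
    for c,uv in l:
        o,d=ray(c,uv);d/=np.linalg.norm(d);Q=np.eye(3)-np.outer(d,d);N+=Q;b+=Q@o
    return np.linalg.solve(N,b)
print('tip',tri([(A,(290.8,256)),(B,(297.3,177))]),onz(A,(290.8,256),.1),onz(B,(297.3,177),.1),onz(T,(351.5,204.5),.1))
print('tip A+T',tri([(A,(290.8,256)),(T,(351.5,204.5))]))
bl=[onz(A,p,.01) for p in[(430,21),(506,24),(419,105),(491,108)]];print('bolts',np.round(bl,4),np.mean(bl,0))
print('stop',onz(A,(472,55),.1))
y,x=np.where(cv2.inRange(cv2.cvtColor(A['pixels'],cv2.COLOR_BGR2HSV),(20,150,100),(35,255,255))[:120,400:520]);print(x.min()+400,x.max()+400,y.min(),y.max())
# rail near stop rows centre for columns 415..455
g=A['pixels'].max(2)
for col in (420,430,440,450): print(col,g[40:70,col])
```

```text
w2 [(np.float64(292.0), 180, np.int64(15)), (np.float64(291.0), 186, np.int64(15)), (np.float64(291.0), 192, np.int64(15)), (np.float64(291.0), 198, np.int64(15)), (np.float64(291.0), 204, np.int64(15)), (np.float64(291.0), 210, np.int64(15)), (np.float64(291.0), 216, np.int64(15)), (np.float64(290.5), 222, np.int64(14)), (np.float64(290.5), 228, np.int64(14)), (np.float64(290.0), 234, np.int64(15)), (np.float64(290.0), 240, np.int64(13)), (np.float64(290.0), 246, np.int64(9)), (np.float64(290.0), 252, np.int64(9))]
line dir deg -86.393135 x at y=-.05 0.53237224 [[ 0.5296  0.001   0.1   ]
 [ 0.5329 -0.059   0.1   ]]
w3 [(np.float64(300.0), 86, np.int64(17)), (np.float64(299.5), 92, np.int64(16)), (np.float64(298.5), 98, np.int64(16)), (np.float64(298.5), 104, np.int64(16)), (np.float64(298.5), 110, np.int64(16)), (np.float64(298.5), 116, np.int64(16)), (np.float64(298.5), 122, np.int64(16)), (np.float64(298.5), 128, np.int64(16)), (np.float64(298.0), 134, np.int64(15)), (np.float64(298.0), 140, np.int64(15)), (np.float64(297.0), 146, np.int64(15)), (np.float64(297.0), 152, np.int64(1
[... 423 characters left out ...]

bolts [[0.6545 0.1654 0.01  ]
 [0.7346 0.1711 0.01  ]
 [0.6595 0.0806 0.01  ]
 [0.7405 0.0861 0.01  ]] [0.6972847  0.12578363 0.01      ]
stop [0.66968089 0.12377979 0.1       ]
460 477 36 74
420 [177 178 178 177 177 184 216 238 251 255 255 255 255 255 255 255 255 255
 255 253 244 230 207 165 128 121 121 122 123 125]
430 [178 178 178 178 186 211 233 248 255 255 255 255 255 255 255 255 255 255
 255 247 234 217 190 140 108 105 108 115 117 117]
440 [177 171 168 167 180 212 235 249 255 255 255 255 255 255 255 255 255 255
 255 245 233 216 189 136  87  71  67  66  67  66]
450 [173 173 173 173 177 197 225 244 255 255 255 255 255 255 255 255 255 255
 255 249 238 224 200 152  95  70  66  64  61  65]
```

Request:
servo_tool:
  moves:
    - [[-15,-60,0],0]
    - [[-30,-120,0],0]
    - [[-42,-175,0],0]
    - [[-56,-225,0],0]
    - [[-56,-235,0],0]
  grip: 50

```text
t: 4.12
tcp_pos: [0.4948, -0.315, 0.2475]
eef_rot: [0.525, 0.473, 0.525, -0.473]
ft_force: [0.8, 0.3, -0.5]
opening: 0.585
```

Request:
servo_tool:
  moves:
    - [[0,0,-40],0]
    - [[0,0,-80],0]
    - [[0,0,-120],0]
    - [[0,0,-120],0]
    - [[0,0,-120],0]

```text
t: 4.75
tcp_pos: [0.4969, -0.3127, 0.1294]
eef_rot: [0.527, 0.472, 0.525, -0.472]
ft_force: [0.4, 1.0, 0.4]
opening: 0.581
```

Request:
servo_tool:
  moves:
    - [[-2,0,-30],0]
    - [[-2,0,-55],0]
    - [[-2,0,-70],0]
    - [[-2,0,-77],0]
    - [[-2,0,-77],0]

```text
t: 5.38
tcp_pos: [0.4941, -0.3131, 0.0513]
eef_rot: [0.526, 0.473, 0.526, -0.472]
ft_force: [-0.3, -0.3, -0.1]
opening: 0.586
```

Request:
servo_tool:
  moves:
    - [[0,0,0],0]
    - [[0,0,0],0]
    - [[0,0,0],0]
    - [[0,0,0],0]
    - [[0,0,0],0]
  grip: 0
  grip_force: 40

```text
t: 6.0
tcp_pos: [0.4942, -0.3133, 0.0514]
eef_rot: [0.527, 0.473, 0.525, -0.472]
ft_force: [0.6, 0.0, 5.8]
opening: 0.102
```

Request:
servo_tool:
  moves:
    - [[0,0,20],0]
    - [[0,0,60],0]
    - [[0,0,100],0]
    - [[0,0,100],-0.035]
    - [[0,0,100],-0.035]

```text
t: 6.62
tcp_pos: [0.493, -0.3124, 0.1495]
eef_rot: [0.517, 0.482, 0.518, -0.482]
ft_force: [0.5, 0.8, -1.7]
opening: 0.101
```

Request:
servo_tool:
  moves:
    - [[11,45,0],0]
    - [[22,90,0],0]
    - [[33,135,0],0]
    - [[43,173,0],0]
    - [[43,173,0],0]

```text
t: 7.25
tcp_pos: [0.5361, -0.137, 0.1488]
eef_rot: [0.517, 0.48, 0.52, -0.481]
ft_force: [0.2, -0.7, -2.1]
opening: 0.099
```

Request:
servo_tool:
  moves:
    - [[0,0,-20],0]
    - [[0,0,-32],0]
    - [[0,0,-32],0]
    - [[0,0,-32],0]

```text
t: 7.75
tcp_pos: [0.5368, -0.1404, 0.1189]
eef_rot: [0.518, 0.482, 0.517, -0.482]
ft_force: [0.3, -0.5, -1.2]
opening: 0.105
```

```bash
cat >> h.py <<'E'
tip=np.array([.5346,-.0760]); yaw=np.radians(3.75)
def tell():
    s=telemetry.get_state(); q=s['eef_rot']; M=Ro.from_quat([q[1],q[2],q[3],q[0]]).as_matrix()
    print(s['t'],np.round(s['tcp_pos'],4),'yaw',np.degrees(np.arctan2(M[1,1],M[0,1])),'tilt',M[:,0].round(4),s['ft_force'].round(1),s['moment'].round(2),s['opening'])
    return s
E
python3 - <<'E'
from h import *
tell(); snap('scene','s4'); c=wsnap('w4'); t=snap('top','t4')
s=cv2.imread('pics/s4.png'); 
a=cv2.resize(s[140:240,230:390],(480,300),interpolation=cv2.INTER_CUBIC)
b=cv2.resize(t['pixels'][170:230,310:406],(480,300),interpolation=cv2.INTER_CUBIC)
w=cv2.resize(c['pixels'][100:400,220:420],(320,480))
cv2.imwrite('pics/m4.png',np.hstack([np.vstack([a,b]),cv2.copyMakeBorder(w,0,120,0,0,0)]))
E
```

```text
7.75 [ 0.5368 -0.1404  0.1189] yaw 4.093555129384974 tilt [ 3.e-04 -1.e-04 -1.e+00] [ 0.3 -0.5 -1.2] [-0.02 -0.02 -0.  ] 0.10534605527464248
```

View pics/m4.png

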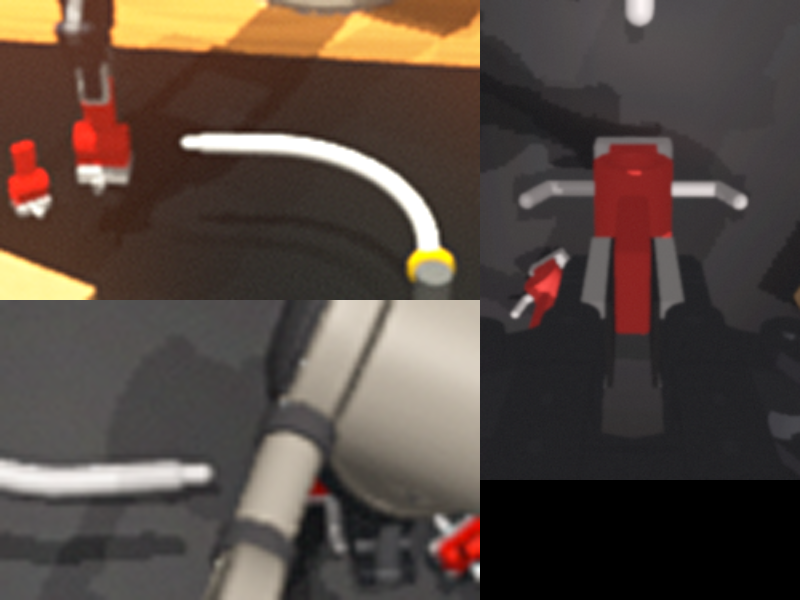

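The montage shows the hanger upright and square in the fingers, and the rail tip ahead of it, slightly to the right in the wrist view at about (320,112). The bush centre is at column 316.

Run:
```python
from h import *
c=dict(np.load('pics/w4.npz')); g=c['pixels'].astype(float)
for r in (100,104,108,110,112): 
    d=np.diff(g[r,300:340].max(1)); print('tip',r,300+(np.argmax(d)+np.argmin(d)+1)/2,end='; ')
print(g[104:120,320].max(1))
red=g[:,:,2]-g[:,:,1]
for r in (200,206,212,220,226,235):
    x=np.where(red[r,270:360]>50)[0]+270; print(r,x.min(),x.max(),x.mean())
T=onz(c,(320,112),.1); H=onz(c,(315.9,215),.1); print(T,H)
s=telemetry.get_state();p=s['tcp_pos']
u=np.array([-np.sin(yaw),np.cos(yaw)]);n=np.array([np.cos(yaw),np.sin(yaw)])
for q in (p[:2],H[:2]): print('lat',n@(q-tip),n@(q-T[:2]),'along',u@(q-tip))
```

```text
tip 100 319.5; tip 104 319.5; tip 108 319.0; tip 110 319.5; tip 112 319.5; [253. 253. 253. 251. 246. 240. 235. 230. 222. 213. 199. 174. 124.  79.
  71.  71.]
200 291 339 315.0
206 291 340 315.5
212 291 339 315.0
220 292 338 315.0
226 291 339 315.0
235 291 339 315.0
[ 0.53442576 -0.07354965  0.1       ] [ 0.5363651  -0.12949671  0.1       ]
lat -0.0018217509509940379 -0.0018081454984774019 along -0.06423735146997368
lat -0.001737533972944158 -0.0017239285204275225 along -0.05349761288256512
```

Request:
servo_tool:
  moves:
    - [[2,0,0.5],-0.006]
    - [[1,15,0.5],-0.006]
    - [[0,30,0.5],-0.006]
    - [[-0.9,42,0.5],-0.006]
    - [[-0.9,42,0.5],-0.006]

```text
t: 8.52
tcp_pos: [0.5357, -0.0966, 0.1193]
eef_rot: [0.517, 0.483, 0.517, -0.483]
ft_force: [-0.3, -0.6, -1.2]
opening: 0.108
```

Request:
servo_tool:
  moves:
    - [[-0.2,4,0],0]
    - [[-0.5,8,0],0]
    - [[-0.8,12,0],0]
    - [[-0.8,12,0],0]

```text
t: 9.02
tcp_pos: [0.535, -0.0858, 0.1192]
eef_rot: [0.516, 0.483, 0.516, -0.483]
ft_force: [-0.2, -0.6, -1.4]
opening: 0.109
```

```bash
python3 -c "
from h import *
tell()"
```

```text
9.025 [ 0.535  -0.0858  0.1192] yaw 3.7901853346804577 tilt [ 0.  0. -1.] [-0.2 -0.6 -1.4] [-0.04  0.01  0.02] 0.10857084463365656
```

Request:
servo_tool:
  moves:
    - [[-0.1,2,0],0]
    - [[-0.2,4,0],0]
    - [[-0.4,6,0],0]
    - [[-0.4,6,0],0]

```text
t: 9.52
tcp_pos: [0.5346, -0.0798, 0.1192]
eef_rot: [0.516, 0.483, 0.516, -0.483]
ft_force: [0.7, -0.5, -1.6]
opening: 0.105
```

Request:
servo_tool:
  moves:
    - [[-0.1,1,0],0]
    - [[-0.1,2,0],0]
    - [[-0.2,3,0],0]
    - [[-0.2,3,0],0]

```text
t: 10.02
tcp_pos: [0.5344, -0.0769, 0.1192]
eef_rot: [0.516, 0.483, 0.516, -0.483]
ft_force: [-0.5, 0.3, -2.1]
opening: 0.104
```

Request:
servo_tool:
  moves:
    - [[-0.1,1,0],0]
    - [[-0.1,2,0],0]
    - [[-0.2,3,0],0]
    - [[-0.2,3,0],0]

```text
t: 10.52
tcp_pos: [0.5342, -0.0738, 0.1192]
eef_rot: [0.516, 0.483, 0.516, -0.483]
ft_force: [0.4, 0.2, -1.4]
opening: 0.105
```

Request:
servo_tool:
  moves:
    - [[-0.1,1.5,0],0]
    - [[-0.2,3,0],0]
    - [[-0.3,4.5,0],0]
    - [[-0.4,6,0],0]
    - [[-0.4,6,0],0]

```text
t: 11.15
tcp_pos: [0.5338, -0.0678, 0.1192]
eef_rot: [0.516, 0.483, 0.516, -0.483]
ft_force: [-0.1, 0.3, -1.1]
opening: 0.103
```

Request:
servo_tool:
  moves:
    - [[-0.1,1.5,0],0]
    - [[-0.2,3,0],0]
    - [[-0.3,4.5,0],0]
    - [[-0.4,6,0],0]
    - [[-0.4,6,0],0]

```text
t: 11.78
tcp_pos: [0.5334, -0.0618, 0.1192]
eef_rot: [0.516, 0.483, 0.516, -0.483]
ft_force: [-0.5, -0.6, -0.6]
opening: 0.103
```

```bash
python3 -c "
from h import *
tell()"
```

```text
11.775 [ 0.5334 -0.0618  0.1192] yaw 3.790429273166879 tilt [ 1.e-04 -0.e+00 -1.e+00] [-0.5 -0.6 -0.6] [0.02 0.05 0.02] 0.10281131223879057
```

Request:
servo_tool:
  moves:
    - [[0.5,0,0],0]
    - [[1,0,0],0]
    - [[1,0,0],0]

```text
t: 12.15
tcp_pos: [0.5344, -0.062, 0.1192]
eef_rot: [0.516, 0.483, 0.516, -0.483]
ft_force: [-0.6, 0.1, -1.1]
opening: 0.104
```

Request:
servo_tool:
  moves:
    - [[-1,0,0],0]
    - [[-2,0,0],0]
    - [[-2,0,0],0]

```text
t: 12.52
tcp_pos: [0.5323, -0.0619, 0.1192]
eef_rot: [0.516, 0.483, 0.516, -0.483]
ft_force: [0.5, -0.1, -1.7]
opening: 0.102
```

Request:
servo_tool:
  moves:
    - [[1,0,0],0]
    - [[1,0,0.7],0]
    - [[1,0,1],0]
    - [[1,0,1],0]

```text
t: 13.02
tcp_pos: [0.5334, -0.0619, 0.1203]
eef_rot: [0.516, 0.483, 0.516, -0.483]
ft_force: [0.5, 0.1, -1.0]
opening: 0.102
```

Request:
servo_tool:
  moves:
    - [[0,0,-1],0]
    - [[0,0,-2],0]
    - [[0,0,-2],0]

```text
t: 13.4
tcp_pos: [0.5334, -0.0619, 0.1182]
eef_rot: [0.516, 0.483, 0.516, -0.483]
ft_force: [0.6, 0.0, -0.7]
opening: 0.105
```

Request:
servo_tool:
  moves:
    - [[0,0,-0.5],0]
    - [[0,0,-0.8],0]
    - [[0,0,-0.8],0]

```text
t: 13.78
tcp_pos: [0.5335, -0.062, 0.118]
eef_rot: [0.516, 0.483, 0.516, -0.483]
ft_force: [-2.6, 0.1, 6.4]
opening: 0.104
```

Request:
servo_tool:
  moves:
    - [[0,0,2],0]
    - [[0,0,3.4],0]
    - [[0,0,3.4],0]

```text
t: 14.15
tcp_pos: [0.5333, -0.0619, 0.1206]
eef_rot: [0.516, 0.483, 0.516, -0.483]
ft_force: [0.3, 0.2, -1.8]
opening: 0.103
```

Request:
servo_tool:
  moves:
    - [[0,0,-1.6],0]
    - [[1,0,-1.6],0]
    - [[1.7,0,-1.6],0]
    - [[1.7,0,-1.6],0]

```text
t: 14.65
tcp_pos: [0.5347, -0.0619, 0.119]
eef_rot: [0.516, 0.483, 0.517, -0.483]
ft_force: [-2.2, 0.6, -1.3]
opening: 0.107
```

Request:
servo_tool:
  moves:
    - [[-1.7,0,0],0]
    - [[-3.4,0,0],0]
    - [[-3.4,0,0],0]

```text
t: 15.02
tcp_pos: [0.5319, -0.062, 0.1194]
eef_rot: [0.516, 0.483, 0.516, -0.483]
ft_force: [0.9, 0.0, -2.3]
opening: 0.101
```

Request:
servo_tool:
  moves:
    - [[1.6,0,0.2],0]
    - [[1.2,6,0.2],0]
    - [[0.8,12,0.2],0]
    - [[0.4,18,0.2],0]
    - [[0.4,18,0.2],0]

```text
t: 15.65
tcp_pos: [0.532, -0.0433, 0.1194]
eef_rot: [0.516, 0.483, 0.516, -0.483]
ft_force: [-1.0, -0.5, -0.4]
opening: 0.103
```

Run:
```python
from h import *
tell()
u=np.array([-np.sin(yaw),np.cos(yaw)]);n=np.array([np.cos(yaw),np.sin(yaw)])
A=dict(np.load('pics/w2.npz'));T=dict(np.load('pics/top0.npz'))
f=lambda P:np.round([1e3*n@(P[:2]-tip),1e3*u@(P[:2]-tip)],1)
g=A['pixels'].max(2).astype(float)
for col in range(420,456,5):
    l=cv2.GaussianBlur(g[38:70,col][None],(5,1),0)[0];d=np.diff(l);a,b=np.argmax(d),np.argmin(d);print(col,a+38,b+38,f(onz(A,(col,38+(a+b+1)/2),.1)),end=' ')
print()
g=T['pixels'].max(2).astype(float)
for r in range(155,166,2):
    d=np.diff(g[r,264:288]);a,b=np.argmax(d),np.argmin(d);print(r,a+264,b+264,f(onz(T,(264+(a+b+1)/2,r),.1)),end=' ')
print('stop',f(onz(T,(274.5,151),.1)),f(onz(A,(468.5,55),.1)))
# arc outer points in w2: leftmost on rows
g=A['pixels'].max(2).astype(float)
for r in range(75,180,10):
    l=cv2.GaussianBlur(g[r,280:400][None],(5,1),0)[0];d=np.diff(l);a=np.argmax(d);b=a+5+np.argmin(d[a+5:a+40]);P=onz(A,(280+(a+b+1)/2,r),.1);q=f(P);print(r,a+280,b+280,q,'R',np.hypot(q[0]-120,q[1]-70).round(1))
```

```text
15.65 [ 0.532  -0.0433  0.1194] yaw 3.833917010192389 tilt [-0.  0. -1.] [-1.  -0.5 -0.4] [ 0.04 -0.01  0.01] 0.10341212657838511
420 46 62 [104.4 189.1] 425 45 62 [108.5 189.6] 430 45 62 [112.7 189.8] 435 45 62 [116.9 190. ] 440 44 62 [121.  190.5] 445 45 62 [125.2 190.3] 450 45 63 [129.4 190.1] 455 45 63 [133.6 190.3] 
155 271 277 [139.5 191. ] 157 272 277 [134.2 190. ] 159 272 277 [129.  190.2] 161 272 277 [123.8 190.5] 163 272 277 [118.6 190.8] 165 272 277 [113.4 191. ] stop [150.  190.5] [144.9 190.4]
75 342 376 [ 55.2 170.9] R 119.9
85 330 358 [ 43.  162.3] R 120.2
95 320 344 [ 33.2 153.7] R 120.6
105 312 334 [ 25.8 145.1] R 120.5
115 306 325 [ 19.7 136.4] R 120.3
125 300 318 [ 14.3 127.6] R 120.4
135 295 312 [  9.7 118.7] R 120.6
145 290 307 [  5.5 109.6] R 121.2
155 288 303 [  3.1 100.5] R 120.8
165 286 301 [ 1.5 91.3] R 120.4
175 284 299 [-0.1 81.9] R 120.7
```

```bash
cat > path.py <<'E'
from h import *
u=np.array([-np.sin(yaw),np.cos(yaw)]);n=np.array([np.cos(yaw),np.sin(yaw)])
def cl(s):  # rail-frame (n,u) mm from tip
    s=np.atleast_1d(s).astype(float);th=np.clip((s-70)/120,0,np.pi/2);e=np.maximum(s-70-60*np.pi,0)
    return np.c_[120-120*np.cos(th)+e,np.minimum(s,70)+120*np.sin(th)]
def pose(s):
    P=cl(np.linspace(s-20,s+20,81)); d=P[-1]-P[0]; d/=np.linalg.norm(d); k=np.array([d[1],-d[0]])
    o=(P-P[40])@k; m=P[40]+k*(o.max()+o.min())/2+[-.4,.3]
    return np.r_[1e3*tip+m[0]*n+m[1]*u, yaw+np.arctan2(-d[0],d[1])]
E
python3 - <<'E'
from path import *
tell()
p=pose(32.2)
for s in range(35,270,5):
    q=pose(s); print(s,np.round(q[:2],1),round(q[2],3))
E
```

```text
15.65 [ 0.532  -0.0433  0.1194] yaw 3.833917010192389 tilt [-0.  0. -1.] [-1.  -0.5 -0.4] [ 0.04 -0.01  0.01] 0.10341212657838511
35 [531.9 -40.8] 0.065
40 [531.6 -35.8] 0.065
45 [531.2 -30.8] 0.065
50 [530.9 -25.8] 0.065
55 [530.6 -20.8] 0.063
60 [530.3 -15.9] 0.055
65 [530.1 -10.9] 0.042
70 [530.   -5.9] 0.024
75 [530.   -0.9] 0.0
80 [530.1   4.1] -0.028
85 [530.4   9.1] -0.062
90 [530.8  14. ] -0.101
95 [531.4  18.9] -0.143
100 [532.2  23.8] -0.185
105 [533.2  28.7] -0.226
110 [534.4  33.5] -0.268
115 [535.8  38.3] -0.31
120 [537.5  43. ] -0.351
125 [539.3  47.6] -0.393
130 [541.3  52.1] -0.435
135 [543.4  56.6] -0.476
140 [545.8  61. ] -0.518
145 [548.4  65.2] -0.56
150 [551.1  69.4] -0.601
155 [554.   73.4] -0.643
160 [557.   77.3] -0.685
165 [560.2  81.1] -0.726
170 [563.6  84.7] -0.768
175 [567.1  88.2] -0.81
180 [570.8  91.6] -0.851
185 [574.6  94.8] -0.893
190 [578.5  97.8] -0.935
195 [582.6 100.7] -0.976
200 [586.8 103.4] -1.018
205 [591.  105.9] -1.06
210 [595.4 108.2] -1.101
215 [599.9 110.4] -1.143
220 [604.5 112.4] -1.185
225 [609.1 114.1] -1.226
230 [613.8 115.7] -1.268
235 [618.6 117.1] -1.31
240 [623.4 118.3] -1.351
245 [628.3 119.3] -1.388
250 [633.2 120.2] -1.421
255 [638.1 120.9] -1.448
260 [643.  121.5] -1.47
265 [648. 122.] -1.486
```

Request:
servo_tool:
  moves:
    - [[-0.3,5,0],0]
    - [[-0.6,10,0],0]
    - [[-0.9,14,0],0]
    - [[-1.2,18,0],-0.001]
    - [[-1.2,18,0],-0.001]

```text
t: 16.27
tcp_pos: [0.5309, -0.0256, 0.1194]
eef_rot: [0.516, 0.483, 0.516, -0.483]
ft_force: [-0.1, 0.5, -1.4]
opening: 0.1
```

```bash
python3 -c "
from h import *
tell()"
```

```text
16.275 [ 0.5309 -0.0256  0.1194] yaw 3.7489194417964113 tilt [ 1.e-04 -0.e+00 -1.e+00] [-0.1  0.5 -1.4] [ 0.01 -0.04  0.02] 0.09992914666530334
```

At s=50 with almost no force on the wrist. I'm entering the bend.

Request:
servo_tool:
  moves:
    - [[-0.3,5,0],-0.002]
    - [[-0.6,9.8,0],-0.01]
    - [[-0.8,14.8,0],-0.023]
    - [[-0.9,19.8,0],-0.041]
    - [[-0.9,19.8,0],-0.041]

```text
t: 16.9
tcp_pos: [0.53, -0.0057, 0.1194]
eef_rot: [0.506, 0.494, 0.506, -0.494]
ft_force: [0.2, 0.0, -1.1]
opening: 0.105
```

Request:
servo_tool:
  moves:
    - [[0,5,0],-0.024]
    - [[0.1,10,0],-0.052]
    - [[0.4,15,0],-0.086]
    - [[0.8,19.9,0],-0.125]
    - [[0.8,19.9,0],-0.125]

```text
t: 17.52
tcp_pos: [0.5308, 0.0142, 0.1194]
eef_rot: [0.474, 0.525, 0.474, -0.525]
ft_force: [-0.4, -0.3, -2.3]
opening: 0.107
```

```bash
python3 -c "
from h import *
tell()"
```

```text
17.525 [0.5308 0.0142 0.1194] yaw -5.777791508408507 tilt [ 1.e-04  0.e+00 -1.e+00] [-0.4 -0.3 -2.3] [-0.   -0.01 -0.  ] 0.10692670078108125
```

Request:
servo_tool:
  moves:
    - [[0.6,4.9,0],-0.042]
    - [[1.4,9.8,0],-0.084]
    - [[2.4,14.7,0],-0.125]
    - [[3.6,19.5,0],-0.167]
    - [[3.6,19.5,0],-0.167]

```text
t: 18.15
tcp_pos: [0.5344, 0.0334, 0.1194]
eef_rot: [-0.429, -0.562, -0.429, 0.562]
ft_force: [-0.8, 0.1, -0.6]
opening: 0.105
```

```bash
python3 -c "
from h import *
tell()"
```

```text
18.15 [0.5344 0.0334 0.1194] yaw -15.297917794164206 tilt [ 1.e-04 -1.e-04 -1.e+00] [-0.8  0.1 -0.6] [-0.01 -0.06 -0.02] 0.10479991295273611
```

Request:
servo_tool:
  moves:
    - [[1.4,4.8,0],-0.042]
    - [[3.1,9.5,0],-0.083]
    - [[4.9,14.1,0],-0.125]
    - [[6.9,18.6,0],-0.167]
    - [[6.9,18.6,0],-0.167]

```text
t: 18.77
tcp_pos: [0.5413, 0.0518, 0.1194]
eef_rot: [-0.381, -0.596, -0.381, 0.596]
ft_force: [0.1, -0.2, -1.9]
opening: 0.104
```

Request:
servo_tool:
  moves:
    - [[2.1,4.5,0],-0.041]
    - [[4.5,8.9,0],-0.083]
    - [[7.1,13.1,0],-0.125]
    - [[9.8,17.3,0],-0.166]
    - [[9.8,17.3,0],-0.166]

```text
t: 19.4
tcp_pos: [0.5511, 0.069, 0.1194]
eef_rot: [-0.33, -0.625, -0.33, 0.625]
ft_force: [-0.7, 0.5, -1.4]
opening: 0.104
```

```bash
python3 -c "
from h import *
tell()"
```

```text
19.4 [0.5511 0.069  0.1194] yaw -34.33554352319673 tilt [ 0.e+00 -2.e-04 -1.e+00] [-0.7  0.5 -1.4] [-0.03  0.01  0.  ] 0.10393866091046024
```

Request:
servo_tool:
  moves:
    - [[2.9,4.2,0],-0.042]
    - [[5.9,8.2,0],-0.084]
    - [[9.1,12,0],-0.125]
    - [[12.5,15.6,0],-0.167]
    - [[12.5,15.6,0],-0.167]

```text
t: 20.02
tcp_pos: [0.5636, 0.0845, 0.1193]
eef_rot: [-0.277, -0.651, -0.277, 0.651]
ft_force: [0.2, 0.9, -1.5]
opening: 0.103
```

Request:
servo_tool:
  moves:
    - [[3.5,3.5,0],-0.042]
    - [[7.2,6.9,0],-0.083]
    - [[11,10.1,0],-0.125]
    - [[14.9,13.1,0],-0.167]
    - [[14.9,13.1,0],-0.167]

```text
t: 20.65
tcp_pos: [0.5784, 0.0976, 0.1193]
eef_rot: [-0.222, -0.671, -0.222, 0.672]
ft_force: [0.9, 0.8, -1.6]
opening: 0.104
```

```bash
python3 -c "
from h import *
tell()"
```

```text
20.65 [0.5784 0.0976 0.1193] yaw -53.461975377075376 tilt [-2.e-04 -2.e-04 -1.e+00] [ 0.9  0.8 -1.6] [ 0.03 -0.01 -0.02] 0.10426157122087835
```

Request:
servo_tool:
  moves:
    - [[4.1,3,0],-0.042]
    - [[8.3,5.7,0],-0.084]
    - [[12.6,8.2,0],-0.126]
    - [[17,10.6,0],-0.168]
    - [[17,10.6,0],-0.168]

```text
t: 21.28
tcp_pos: [0.5954, 0.1082, 0.1193]
eef_rot: [-0.165, -0.688, -0.164, 0.688]
ft_force: [-0.1, 0.0, -1.0]
opening: 0.101
```

Request:
servo_tool:
  moves:
    - [[4.5,2.2,0],-0.042]
    - [[9.1,4.2,0],-0.084]
    - [[13.7,5.9,0],-0.125]
    - [[18.4,7.5,0],-0.167]
    - [[18.4,7.5,0],-0.167]

```text
t: 21.9
tcp_pos: [0.6137, 0.1157, 0.1193]
eef_rot: [-0.107, -0.699, -0.107, 0.699]
ft_force: [0.0, -0.3, -1.3]
opening: 0.104
```

```bash
python3 -c "
from h import *
tell()"
```

```text
21.9 [0.6137 0.1157 0.1193] yaw -72.65649409895852 tilt [-3.e-04 -2.e-04 -1.e+00] [ 0.  -0.3 -1.3] [ 0.01 -0.06  0.01] 0.10378095861767872
```

Request:
servo_tool:
  moves:
    - [[4.8,1.4,0],-0.042]
    - [[9.6,2.6,0],-0.083]
    - [[14.5,3.6,0],-0.12]
    - [[19.4,4.5,0],-0.153]
    - [[19.4,4.5,0],-0.153]

```text
t: 22.52
tcp_pos: [0.6333, 0.1204, 0.1193]
eef_rot: [-0.053, -0.705, -0.052, 0.705]
ft_force: [-0.8, 0.2, -1.2]
opening: 0.106
```

Request:
servo_tool:
  moves:
    - [[2,0.3,0],-0.011]
    - [[4,0.6,0],-0.022]
    - [[5,0.7,0],-0.027]
    - [[5,0.7,0],-0.027]

```text
t: 23.02
tcp_pos: [0.6383, 0.1212, 0.1194]
eef_rot: [-0.043, -0.706, -0.043, 0.706]
ft_force: [0.2, -0.6, -1.6]
opening: 0.107
```

Request:
servo_tool:
  moves:
    - [[1,0.1,0],-0.005]
    - [[2,0.2,0],-0.01]
    - [[3,0.4,0],-0.015]
    - [[3,0.4,0],-0.015]

```text
t: 23.52
tcp_pos: [0.6414, 0.1216, 0.1194]
eef_rot: [-0.037, -0.706, -0.037, 0.706]
ft_force: [0.1, 0.3, -1.4]
opening: 0.104
```

```bash
python3 -c "
from h import *
tell()"
```

```text
23.525 [0.6414 0.1216 0.1194] yaw -83.9382306793276 tilt [-0.e+00 -1.e-04 -1.e+00] [ 0.1  0.3 -1.4] [ 0.08 -0.03 -0.01] 0.10372619506156261
```

Request:
servo_tool:
  moves:
    - [[0.5,0.05,0],-0.003]
    - [[1,0.1,0],-0.005]
    - [[1,0.1,0],-0.005]

```text
t: 23.9
tcp_pos: [0.6423, 0.1217, 0.1194]
eef_rot: [0.036, 0.706, 0.036, -0.706]
ft_force: [-0.7, 0.3, -1.8]
opening: 0.107
```

Request:
servo_tool:
  moves:
    - [[0.4,0.03,0],-0.002]
    - [[0.7,0.05,0],-0.003]
    - [[0.7,0.05,0],-0.003]

```text
t: 24.28
tcp_pos: [0.643, 0.1217, 0.1194]
eef_rot: [0.035, 0.706, 0.035, -0.706]
ft_force: [0.4, -0.6, -0.6]
opening: 0.107
```

Request:
servo_tool:
  moves:
    - [[0.4,0.03,0],-0.002]
    - [[0.7,0.05,0],-0.003]
    - [[0.7,0.05,0],-0.003]

```text
t: 24.65
tcp_pos: [0.6437, 0.1218, 0.1194]
eef_rot: [0.034, 0.706, 0.033, -0.706]
ft_force: [-0.6, 0.3, -1.5]
opening: 0.108
```

Request:
servo_tool:
  moves:
    - [[0.4,0.03,0],-0.001]
    - [[0.7,0.05,0],-0.002]
    - [[0.7,0.05,0],-0.002]

```text
t: 25.02
tcp_pos: [0.6444, 0.1218, 0.1194]
eef_rot: [0.033, 0.706, 0.033, -0.706]
ft_force: [-0.6, -0.4, -1.6]
opening: 0.098
```

Request:
servo_tool:
  moves:
    - [[0.4,0.03,0],-0.001]
    - [[0.7,0.05,0],-0.002]
    - [[0.7,0.05,0],-0.002]

```text
t: 25.4
tcp_pos: [0.6449, 0.1219, 0.1194]
eef_rot: [-0.032, -0.706, -0.032, 0.707]
ft_force: [-1.0, -1.0, -0.6]
opening: 0.106
```

Request:
servo_tool:
  moves:
    - [[0.3,0.02,0],-0.001]
    - [[0.5,0.04,0],-0.001]
    - [[0.5,0.04,0],-0.001]

```text
t: 25.78
tcp_pos: [0.6451, 0.1219, 0.1194]
eef_rot: [-0.032, -0.706, -0.032, 0.707]
ft_force: [-4.6, -0.5, 0.7]
opening: 0.108
```

```bash
python3 -c "
from h import *
tell()"
```

```text
25.775 [0.6451 0.1219 0.1194] yaw -84.8534786479975 tilt [-1.2e-03 -2.0e-04 -1.0e+00] [-4.6 -0.5  0.7] [-0.07  0.95 -0.06] 0.10800536678910372
```

Contact with the stop at 4.6 N. I'll press to about 8 N.

Request:
servo_tool:
  moves:
    - [[0.2,0.01,0],0]
    - [[0.35,0.02,0],0]

```text
t: 26.02
tcp_pos: [0.6452, 0.1219, 0.1194]
eef_rot: [-0.032, -0.706, -0.032, 0.707]
ft_force: [-6.8, -0.6, 1.6]
opening: 0.104
```

Request:
servo_tool:
  moves:
    - [[0.15,0.01,0],0]
    - [[0.15,0.01,0],0]

```text
t: 26.28
tcp_pos: [0.6452, 0.1219, 0.1193]
eef_rot: [-0.032, -0.706, -0.032, 0.707]
ft_force: [-6.0, -0.6, 1.5]
opening: 0.102
```

Request:
servo_tool:
  moves:
    - [[0,0,0],0]
    - [[0,0,0],0]
    - [[0,0,0],0]
    - [[0,0,0],0]
    - [[0,0,0],0]

```text
t: 26.9
tcp_pos: [0.6452, 0.1219, 0.1193]
eef_rot: [-0.032, -0.706, -0.032, 0.707]
ft_force: [-6.2, -0.2, 1.9]
opening: 0.104
```

Request:
servo_tool:
  moves:
    - [[0,0,0],0]
    - [[0.2,0.01,0],0]
    - [[0.2,0.01,0],0]
  grip_force: 70

```text
t: 27.28
tcp_pos: [0.6452, 0.1219, 0.1193]
eef_rot: [-0.032, -0.705, -0.032, 0.707]
ft_force: [-6.2, 0.6, 1.7]
opening: 0.093
```

Request:
servo_tool:
  moves:
    - [[0.2,0.01,0],0]
    - [[0.3,0.02,0],0]
    - [[0.3,0.02,0],0]

```text
t: 27.65
tcp_pos: [0.6453, 0.1219, 0.1193]
eef_rot: [-0.032, -0.705, -0.032, 0.707]
ft_force: [-7.3, -0.8, 2.1]
opening: 0.096
```

```bash
python3 -c "
from h import *
tell()"
```

```text
27.65 [0.6453 0.1219 0.1193] yaw -84.8497926949095 tilt [-3.e-03 -3.e-04 -1.e+00] [-7.3 -0.8  2.1] [-0.11  1.55 -0.06] 0.09565114440212888
```

Request:
servo_tool:
  moves:
    - [[0.2,0.01,0],0]
    - [[0.25,0.02,0],0]

```text
t: 27.9
tcp_pos: [0.6453, 0.1219, 0.1193]
eef_rot: [-0.032, -0.705, -0.032, 0.708]
ft_force: [-8.9, -0.9, 2.2]
opening: 0.092
```

Request:
servo_tool:
  moves:
    - [[0,0,0],0]
    - [[0,0,0],0]

```text
t: 28.15
tcp_pos: [0.6453, 0.1219, 0.1193]
eef_rot: [-0.032, -0.705, -0.032, 0.708]
ft_force: [-8.2, -0.7, 2.9]
opening: 0.096
```

Request:
servo_tool:
  moves:
    - [[0,0,0],0]
    - [[0,0,0],0]

```text
t: 28.4
tcp_pos: [0.6453, 0.122, 0.1193]
eef_rot: [-0.032, -0.705, -0.032, 0.708]
ft_force: [-8.7, 0.4, 2.9]
opening: 0.097
```

Request:
servo_tool:
  moves:
    - [[0,0,0],0]
    - [[0,0,0],0]

```text
t: 28.65
tcp_pos: [0.6453, 0.122, 0.1193]
eef_rot: [-0.032, -0.705, -0.032, 0.708]
ft_force: [-8.2, -0.4, 3.5]
opening: 0.091
```

Held at 8.2–8.9 N for about 0.75 s. I'll ease off to a light contact, then open.

Request:
servo_tool:
  moves:
    - [[-0.4,-0.03,0],0]
    - [[-0.8,-0.05,0],0]
    - [[-0.8,-0.05,0],0]

```text
t: 29.02
tcp_pos: [0.6452, 0.1219, 0.1193]
eef_rot: [-0.032, -0.706, -0.032, 0.707]
ft_force: [-5.6, -0.0, 1.1]
opening: 0.095
```

```bash
python3 -c "
from h import *
tell()"
```

```text
29.025 [0.6452 0.1219 0.1193] yaw -84.85307931545795 tilt [-2.e-03 -2.e-04 -1.e+00] [-5.6 -0.   1.1] [-0.14  1.13 -0.05] 0.09516926765901643
```

Request:
servo_tool:
  moves:
    - [[-0.4,-0.03,0],0]
    - [[-0.8,-0.05,-0.5],0]
    - [[-0.8,-0.05,-0.8],0]
    - [[-0.8,-0.05,-0.8],0]

```text
t: 29.52
tcp_pos: [0.6451, 0.1219, 0.1186]
eef_rot: [-0.032, -0.706, -0.032, 0.707]
ft_force: [-4.6, 0.2, 1.2]
opening: 0.088
```

Request:
servo_tool:
  moves:
    - [[-0.3,-0.02,0],0]
    - [[-0.5,-0.03,0],0]
    - [[-0.5,-0.03,0],0]

```text
t: 29.9
tcp_pos: [0.645, 0.1218, 0.1185]
eef_rot: [0.032, 0.707, 0.032, -0.706]
ft_force: [-3.0, 0.3, -0.5]
opening: 0.091
```

Request:
servo_tool:
  moves:
    - [[0,0,0],0]
    - [[0,0,0],0]
    - [[0,0,0],0]
    - [[0,0,0],0]
  grip: 35

```text
t: 30.4
tcp_pos: [0.645, 0.1219, 0.1188]
eef_rot: [0.032, 0.707, 0.032, -0.706]
ft_force: [0.4, 0.7, -0.2]
opening: 0.411
```

Run:
```python
from h import *
tell(); c=wsnap('w5'); s=snap('scene','s5')
a=cv2.resize(s['pixels'][170:300,300:440],(420,390),interpolation=cv2.INTER_CUBIC)
w=cv2.resize(c['pixels'][60:380,180:460],(341,390))
cv2.imwrite('pics/m5.png',np.hstack([a,w]))
```

```text
30.4 [0.645  0.1219 0.1188] yaw -84.85479423811805 tilt [ 6.e-04 -0.e+00 -1.e+00] [ 0.4  0.7 -0.2] [-0.04  0.03 -0.06] 0.41142745500189143
```

View pics/m5.png

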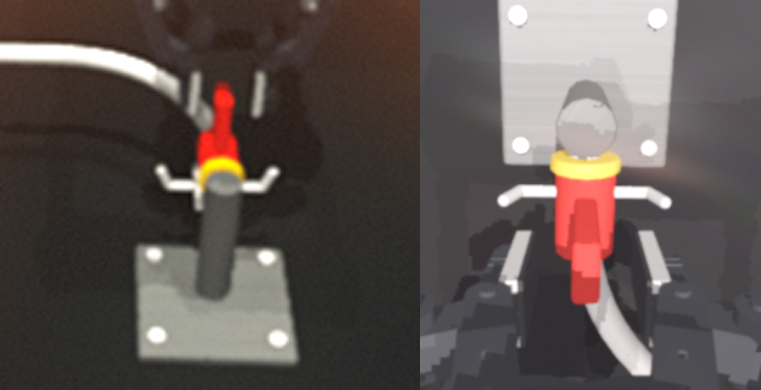

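The view shows the hanger upright on the rail with its bush against the yellow stop and the fingers clear on both sides. I'm retracting straight up.

Request:
servo_tool:
  moves:
    - [[0,0,15],0]
    - [[0,0,40],0]
    - [[0,0,70],0]
    - [[0,0,100],0]
    - [[-40,0,110],0]

```text
t: 31.12
tcp_pos: [0.6069, 0.1216, 0.2314]
eef_rot: [0.031, 0.708, 0.031, -0.704]
ft_force: [-0.4, 0.3, 0.6]
opening: 0.407
```

Request:
servo_tool:
  moves:
    - [[-60,0,0],0]
    - [[-120,-40,0],0]
    - [[-160,-60,0],0]
    - [[-160,-60,0],0]
    - [[-160,-60,0],0]

```text
t: 31.75
tcp_pos: [0.4458, 0.0619, 0.23]
eef_rot: [0.032, 0.708, 0.032, -0.705]
ft_force: [0.9, -0.3, 0.2]
opening: 0.41
```

Run:
```python
from h import *
tell(); t=snap('top','t6'); s=snap('scene','s6')
a=cv2.resize(s['pixels'][160:300,290:450],(457,400),interpolation=cv2.INTER_CUBIC)
w=cv2.resize(t['pixels'][120:230,250:340],(327,400),interpolation=cv2.INTER_CUBIC)
cv2.imwrite('pics/m6.png',np.hstack([a,w]))
a=cv2.imread('pics/top0.png').astype(int)
for n,(r0,r1,c0,c1) in dict(carton=(118,175,360,424),glue=(190,225,150,190),tape=(240,288,152,205)).items():
    d=np.abs(a[r0:r1,c0:c1]-t['pixels'][r0:r1,c0:c1]).max(2); print(n,(d>40).sum())
```

```text
31.75 [0.4458 0.0619 0.23  ] yaw -84.87991917743408 tilt [ 0.0033 -0.     -1.    ] [ 0.9 -0.3  0.2] [-0.07 -0.01 -0.04] 0.41038120915276793
carton 0
glue 0
tape 0
```

View pics/m6.png

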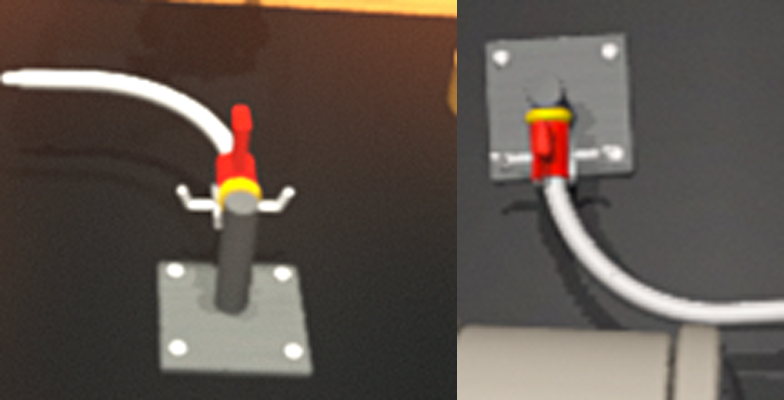

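The hanger sits upright against the stop with the arm clear, and none of the three bystanders has moved.

```bash
python3 -c "
from h import *
print(ctrl.hand_in())"
```

```text
the job is handed in; nothing more can be done
None
```

The middle-sized red hanger is on the rail, hanging upright against the yellow stop, and the job is handed in at about 32 s of the 72 s allowed.

- **Threading and bend:** I threaded it over the tip and centred it by feel with small probes. The highest force I read there was about 8 N. Round the bend it turned with the rail and read at most about 2 N.
- **Pressing:** First contact with the stop read 4.6 N, then about 6–7 N for roughly 1.5 s while I worked up to the target; I also raised the grip from 40 to 70 N. It then held 8.2–8.9 N along the rail for about 0.75 s, with a vertical reading of up to 3.5 N. I eased back to 3 N before opening the fingers.
- **Last checks:** The final scene and top views show the hanger upright at the stop with the robot clear of it. The carton, glue and tape areas of the top image are unchanged from the start.
- **Limits of the checks:** Forces were read only at the end of each move call, so a brief higher peak between readings can't be ruled out. The foot plate's centre came out about 10 mm off the post position I worked out from the rail. I went by the rail itself, and the slide fitted.

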